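Lay the tasting tray

TASK

Lay the pink serving tray for a tasting: stand the blue cup in the middle of the cork coaster and put the wooden lid on it, set the terracotta dip dish in the middle of the white plate, stand the brown sauce bottle midway between cup and dish, and stand the steel pepper shaker straight behind the white plate (on the side away from the robot), in line with the plate's middle and leaving a gap of 3 cm to its edge. Keep these five things upright all the way, and leave the yellow jar where it stands.

Things in the scene. Friction and masses are not known exactly. Their poses are not given: they have to be found in the camera images.
- cup_center (a point): Blue handleless cup, open at the top and empty, round, 62 mm outside diameter (54 mm at the foot, full from 12 mm up), 75 mm tall, wall 4 mm, 200 g. The point is on its axis, half-way up (37.5 mm above its underside); z is its axis.
- lid_knob (a point): Wooden lid of the blue cup, 50 g: disc 68 mm across, 7 mm thick; on top a dark round knob 20 mm across, 24 mm tall; below a tapered plug 42 to 38 mm across, 6 mm deep, loose in the cup's 54 mm mouth (the disc rests on the rim). Starts on its plug, knob up. The point: centre of the knob, 25 mm above the plug's underside, 12 mm above the disc's top; on the closed cup 56.5 mm above the cup's point.
- dish_center (a point): Terracotta dip dish, round, open and empty, 64 mm outside diameter (56 mm at the foot, full from 10 mm up), 36 mm tall, 120 g. The point is on its axis, half-way up (18 mm).
- bottle_center (a point): Dark brown sauce bottle with a red cap: straight round body 48 mm across up to 66 mm height, tapering above to a cap 26 mm across; 100 mm tall, 180 g. The point is on its axis 50 mm above its underside.
- shaker_center (a point): Steel pepper shaker with a black top, round, 40 mm across, 72 mm tall, 120 g. The point is on its axis, half-way up (36 mm).
- coaster: Round cork coaster lying on the tray, 90 mm across, 5 mm thick, fixed. Origin at the centre of its underside.
- plate: Square white plate lying on the tray, 100 mm by 100 mm, fixed; its flat inside (90 mm square) is 5 mm above its underside, its rim 9 mm above it. Origin at the centre of its underside; x points away from the robot to the plate's back edge (50 mm from the origin), y to the left; turned with the tray.
- tray_mid (a point): Pink serving tray, 260 mm deep (x), 340 mm wide (y), fixed, floor 4 mm thick, rim 16 mm high, turned up to 20 degrees. The point is on the floor's upper face, midway between the centres of coaster and plate, which lie 105 mm to either side of it along y (either one on the left); it is 30 mm nearer the robot than the tray's centre. x points away from the robot, y left. Only coaster and plate lie on it at the start.
- jar_center (a point): Bystander: yellow jar with a green lid, round, 60 mm across, 64 mm tall; the point is on its axis half-way up. Stands among the things to be moved; not to be disturbed.
Not all that is in view belongs to the job. Leave any purple look-alike of the part that bears shaker_center alone. What is shaped like the part that bears bottle_center but purple is not meant.

How it is judged (in metres and radians):
At the end, for the whole second after the job is handed in: Cup on coaster (14 mm), lid seated on cup (10 mm, fully down), dish on plate (13 mm), bottle on tray midway between coaster and plate (15 mm), shaker on tray 100 mm behind plate's centre (15 mm each way); all upright (0.1 rad), released, at rest (horizontal distance between cup_center and coaster below 0.014 m and z of cup_center in the frame of coaster between 0.0375 and 0.0475 m and horizontal distance between lid_knob and cup_center below 0.01 m and z of lid_knob in the frame of cup_center between 0.0525 and 0.0605 m and horizontal distance between dish_center and plate below 0.013 m and z of dish_center in the frame of plate between 0.018 and 0.028 m and horizontal distance between bottle_center and tray_mid below 0.015 m and z of bottle_center in the frame of tray_mid between 0.045 and 0.055 m and x of shaker_center in the frame of plate between 0.085 and 0.115 m and y of shaker_center in the frame of plate between -0.015 and 0.015 m and z of shaker_center in the frame of plate between 0.031 and 0.041 m and angle between each of cup_center, lid_knob, dish_center, bottle_center, shaker_center's own z axis and vertical below 0.1 rad and linear speed of each of cup, lid, dish, bottle, shaker below 0.02 m/s); the robot touches nothing.
It fails at once if the yellow jar is disturbed (moved more than 15 mm) (distance of jar_center from where it was at the start of the episode above 0.015 m).
It fails at once if one of the five things is tipped by more than 0.7 rad (angle between any of cup_center, lid_knob, dish_center, bottle_center, shaker_center's own z axis and vertical above 0.7 rad).
It also fails if it takes over 144 s, if anything falls off the work surface, if the arm or the gripper's body presses on something with over 40 N, if the wrist force passes 120 N, or if a joint passes its speed limit or range.

ROBOT

A 7-joint arm with a two-finger parallel gripper is mounted at the origin on the work surface. World frame = base frame: x ahead of the robot, y to its left, z up, the work surface at z = 0. Lengths are in mm, angles in rad, forces in N, time in s.
With the tool pointing down it reaches from about 350 to 900 mm from the base axis. Payload 7.2 kg.
Tool frame: the origin (TCP) lies midway between the tips of the shut fingers; the grasp point (between the pads) lies robot.hold_point_z behind it (robot.hold_point_z is the distance from the TCP to the grasp point, in mm); z points along the fingers, y is the line along which they close (so a half turn about z gives the same grasp; the last joint's range is limited). The gripper opens to 88 mm and grips with 3 to 60 N. Pads are 20 mm wide; open, the fingers measure 115 mm over their backs; the gripper's body (75 mm by 178 mm) begins 61 mm behind the grasp point.
Start: joints at [1.17, 0.411, -0.013, 1.596, 0.006, 1.134, -0.082], TCP at [204.17, -590.715, 222.653] pointing down, gripper open.
Joint ranges: [-2.95, 2.95], [-0.29, 1.99], [-1.47, 1.44], [0.14, 2.54], [-1.03, 4.17], [0.13, 1.85], [-2.86, 2.86]. Speed limits (rad/s): [2.39, 2.39, 3.01, 3.01, 3.14, 3.14, 3.14].

INTERFACE

Orientations are given as a unit quaternion [x, y, z, w].
In Python, from station import robot gives the robot as it stands.
- The arm moves only by the shell command python3 -m pendant 'ROWS' [FORCE]. ROWS is JSON, a list of rows, each a list of 7 numbers: the turn, a rotation vector about the tool's x, y, z in rad, then the shift along the tool's x, y, z in m, then the opening, from 0 (shut) to 1 (fully open). A call has 1 to 5 rows; each row is the pose to reach, as a shift and turn from the pose commanded when the call began, along the tool's axes at that moment; what a row does not reach only later rows make up. A row lasts 1/8 s, in which the tool goes at most 62.5 mm and 10.7 degrees, less where a joint would pass 70% of its speed; a pose out of reach is approached as far as the arm can. A call with a gripper value outside its range is refused whole. The fingers move at their own pace and stop on an object; FORCE is the grip in N (left out, the last holds). Time passes only in rows, so rows that repeat a pose let the fingers close. It gives the time, the measured TCP pose, the force, the opening and the grip force at its end, in the units of the state.
- robot.observe(): the state, without advancing time (a new reading comes with each control period).
- robot.grab_frame(name): name is "side" or "top" or "wrist"; returns (picture, depth): 480x640x3 uint8, blue, green, red; 480x640 float32, mm along the optical axis (not along the pixel's ray), 0 where there is no reading.
- robot.camera_params(name): a dict with "intrinsics" (3x3 intrinsics, pixels), "T" (4x4, takes a point from camera to world coordinates); the wrist camera has in their place "T_tool_cam" (4x4, takes a point from camera to tool coordinates, whose origin is the TCP and whose axes are the flange's). Camera axes: x right, y up, looking along -z (the intrinsics and any distortion apply to the point x, -y, -z); pixel columns grow to the right and rows downward; lengths in mm; the calibration is good to about 2 mm. A picture is of the moment at which its call begins: read the wrist's pose just before it. camera_params takes no time and is no camera call.
- robot.finish_job(): hands the job in; it is judged then, once.
The state is a dict: "time_s": time; "q": joint angles; "dq": joint speeds; "joint_torque": joint torques, N m; "ee_pos": TCP position; "tool_rot": TCP orientation; "contact_force": force on the tool from outside, world axes, zero at the start; "ft_torque": the same for the moment, N m; "grip_width": opening from 0.0 (shut) to 1.0 (fully open); "grip_force": force on a finger pad.
Only numpy, scipy, OpenCV 4.12 (cv2) and the standard library are available. Lean on these libraries where they do the work, as an engineer would, in place of code of your own. Each camera call takes 0.05 s, during which the arm holds its last target. There are 200 camera calls.

## Working session

There is one attempt and no reset: what is moved stays moved. The work goes in short steps, Python scripts to look and compute and a shell command to move; the robot and the scene stay as the last step left them, time stands still between calls to the robot, and variables do not carry over. Pictures are saved under pics/ and viewed, at most 14 in all, crops included, and the job is handed in when it is done.

```bash
mkdir -p pics; ls
python3 - <<'E'
from station import robot
import cv2,numpy as np
np.set_printoptions(precision=4,suppress=True)
print(robot.observe()); print(robot.hold_point_z)
for n in("top","side","wrist"):
    print(n,robot.camera_params(n))
    p,d=robot.grab_frame(n); cv2.imwrite(f"pics/{n}0.png",p); np.save(f"pics/{n}0.npy",d)
E
```

```text
pics
{'time_s': 0.0, 'q': array([ 1.1698,  0.4119, -0.0127,  1.597 ,  0.0056,  1.1343, -0.0822]), 'dq': array([-0.0005, -0.0009, -0.0021, -0.0004,  0.0019, -0.0006,  0.0006]), 'joint_torque': array([ -0.0013, -58.7949,   0.6412, -29.1078,  -0.0537,   0.0182,
         0.0001]), 'ee_pos': array([ 204.0019, -590.2319,  221.8186]), 'tool_rot': array([ 0.9862,  0.1657, -0.0002, -0.0008]), 'contact_force': array([ 0.1682,  0.4231, -0.035 ]), 'ft_torque': array([ 0.0297, -0.035 ,  0.0128]), 'grip_force': 0.0, 'grip_width': 1.0008916262665888}
18.700000000000003
top {'intrinsics': array([[494.1577,   0.    , 319.7745],
       [  0.    , 494.1577, 244.8643],
       [  0.    ,   0.    ,   1.    ]]), 'T': array([[   0.0208,    0.9922,   -0.1232,  309.4414],
       [  -0.9997,    0.0227,    0.0136,   14.0253],
       [   0.0163,    0.1229,    0.9923, 1057.0342],
       [   0.    ,    0.    ,    0.    ,    1.    ]])}
side {'intrinsics': array([[492.6745,   0.    , 321.978 ],
       [  0.    , 492.6745, 238.845 ],
       [  0.    ,   0.    ,   1.    ]]), 'T': array([[ -0.8452,   0.3916,  -0.3637,  72.0944],
       [ -0.5345,  -0.6258,   0.5681, 616.5936],
       [ -0.0051,   0.6745,   0.7382, 839.6752],
       [  0.    ,   0.    ,   0.    ,   1.    ]])}
wrist {'intrinsics': array([[369.5407,   0.    , 318.9521],
       [  0.    , 369.5407, 232.9473],
       [  0.    ,   0.    ,   1.    ]]), 'T_tool_cam': array([[  -0.0003,    0.958 ,    0.2866,   79.2628],
       [   1.    ,    0.0003,    0.0002,   -0.5575],
       [   0.0001,    0.2866,   -0.958 , -161.5679],
       [   0.    ,    0.    ,    0.    ,    1.    ]])}
```

View pics/top0.png

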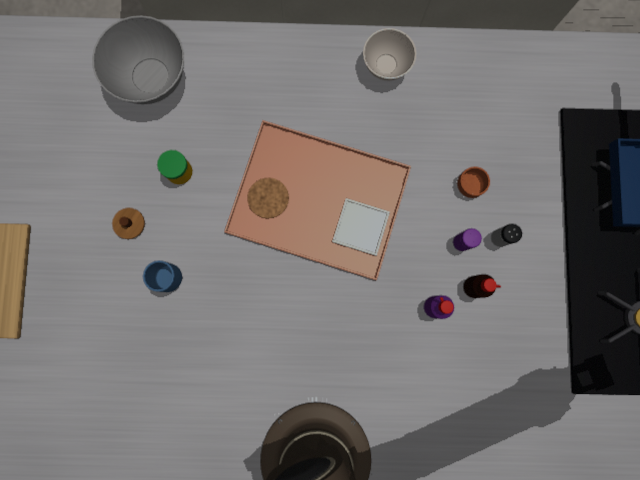

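View pics/side0.png

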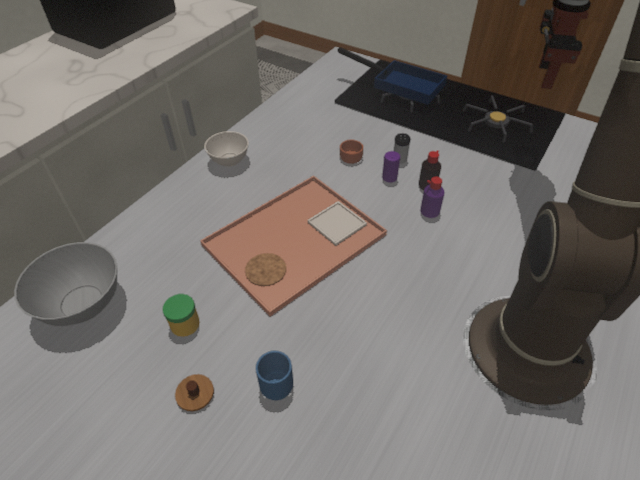

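The top view shows these things:
- **Bottle:** dark brown with red cap at (480,287). The purple look-alike is at (440,307).
- **Shaker:** steel with black top at (511,234). The purple look-alike is at (468,240).
- **Dish:** terracotta at (473,182). The white bowl at (389,54) is not it.
- **Cup:** blue at (162,277).
- **Lid:** wooden at (128,223).
- **Jar:** at (174,165), the bystander.
- **Coaster and plate:** (268,198) and (361,227).

The side view agrees: bottle (430,172), shaker (402,148), dish (351,151), cup (275,375), lid (194,390). I chose by colour and will check that in a crop.

```bash
cat > h.py <<'E'
import numpy as np,cv2
from station import robot
from scipy.spatial.transform import Rotation as R
np.set_printoptions(precision=1,suppress=True)
def cloud(name,d,pose=None):
    c=robot.camera_params(name);K=c["intrinsics"]
    if name=="wrist":
        T=np.eye(4);T[:3,:3]=R.from_quat(pose["tool_rot"]).as_matrix();T[:3,3]=pose["ee_pos"];T=T@c["T_tool_cam"]
    else:T=c["T"]
    v,u=np.mgrid[:480,:640]
    P=np.stack([(u-K[0,2])/K[0,0]*d,-(v-K[1,2])/K[1,1]*d,-d],-1)@T[:3,:3].T+T[:3,3]
    P[d==0]=np.nan
    return P
def circ(X):
    A=np.c_[2*X,np.ones(len(X))];s=np.linalg.lstsq(A,(X**2).sum(1),rcond=None)[0]
    return s[:2],np.sqrt(s[2]+s[:2]@s[:2])
E
python3 - <<'E'
from h import *
objs={"cup":((162,277),(275,375)),"lid":((128,223),(194,390)),"dish":((473,182),(351,151)),"bottle":((480,287),(430,172)),"shaker":((511,234),(402,148)),"jar":((174,165),(181,315)),"pshk":((468,240),(391,167)),"pbot":((440,307),(432,198))}
for k,(n,i) in {"top":("top",0),"side":("side",1)}.items():
    P=cloud(n,np.load(f"pics/{n}0.npy")); 
    print(n,"table z",np.nanmedian(P[...,2][330:360,280:330] if n=="top" else P[...,2][420:450,320:420]))
    for o,px in objs.items():
        u,v=px[i];Q=P[v-38:v+38,u-38:u+38].reshape(-1,3)
        c=P[v,u]; Q=Q[np.isfinite(Q).all(1)&(np.hypot(*(Q-c)[:,:2].T)<55)]
        h=np.percentile(Q[Q[:,2]>8][:,2],99)
        t=Q[Q[:,2]>h-6][:,:2].astype(np.float32)
        print(o,"top z",h,"circle",cv2.minEnclosingCircle(t),"median xy",np.median(t,0))
P=cloud("top",np.load("pics/top0.npy"));img=cv2.imread("pics/top0.png");hsv=cv2.cvtColor(img,cv2.COLOR_BGR2HSV)
for nm,c in(("coaster",(268,198)),("plate",(361,227))):
    m=np.zeros((482,642),np.uint8)
    cv2.floodFill(cv2.GaussianBlur(img,(5,5),0),m,c,0,(28,)*3,(28,)*3,8|cv2.FLOODFILL_MASK_ONLY|cv2.FLOODFILL_FIXED_RANGE|(255<<8))
    m=cv2.morphologyEx(m[1:-1,1:-1],cv2.MORPH_CLOSE,np.ones((7,7)))
    X=P[m>0];print(nm,cv2.minAreaRect(X[:,:2].astype(np.float32)),np.nanmedian(X,0))
a=cv2.resize(img[130:330,420:550],None,fx=3,fy=3);b=cv2.resize(img[140:300,100:210],None,fx=3.5,fy=3.5)
o=np.zeros((600,800,3),np.uint8);o[:,:390]=a;o[:560,400:785]=b;cv2.imwrite("pics/crop1.png",o)
E
```

```text
top table z 0.83750311803567
cup top z 78.25584230717782 circle ((363.9841613769531, 319.7144470214844), 31.066953659057617) median xy [363.  318.9]
lid top z 39.13097241611826 circle ((477.6827087402344, 409.5716552734375), 10.035780906677246) median xy [477.1 409.3]
dish top z 40.77911866020765 circle ((581.8255004882812, -325.4330749511719), 32.14500427246094) median xy [ 581.7 -325.5]
bottle top z 103.75640924356271 circle ((359.27581787109375, -334.66400146484375), 16.93065071105957) median xy [ 357.6 -330.2]
shaker top z 76.58435071120981 circle ((465.95672607421875, -387.8548889160156), 20.425535202026367) median xy [ 465.2 -388.4]
jar top z 68.64842683831324 circle ((594.1583862304688, 309.7126770019531), 30.22032928466797) median xy [594.7 309. ]
pshk top z 77.38283898743754 circle ((454.26434326171875, -305.1837463378906), 20.342166900634766) median xy [ 454.6 -304.8]
pbot top z 104.25248088232749 circle ((318.76605224609375, -244.0203857421875), 16.841856002807617) median xy [ 314.9 -244.6]
side table z 1.0542391637052901
cup top z 77.51727374004238 circle ((362.8824157714
[... 491 characters left out ...]
63378906, -362.0251159667969), 45.461273193359375) median xy [ 463.4 -383.8]
jar top z 67.48672209205849 circle ((594.5111083984375, 312.0024108886719), 30.948957443237305) median xy [593.2 312.6]
pshk top z 75.37869965952596 circle ((454.5179748535156, -301.11492919921875), 21.7910213470459) median xy [ 452.9 -302.5]
pbot top z 102.33306511300972 circle ((318.0716857910156, -243.15940856933594), 16.47298240661621) median xy [ 314.1 -242.6]
coaster ((540.8091430664062, 115.65702056884766), (94.12380981445312, 94.33145141601562), 47.03351974487305) [539.4 114.7   9.3]
plate ((481.8044738769531, -87.67178344726562), (96.02326965332031, 98.09361267089844), 72.74578857421875) [481.4 -88.   10.4]
```

View pics/crop1.png

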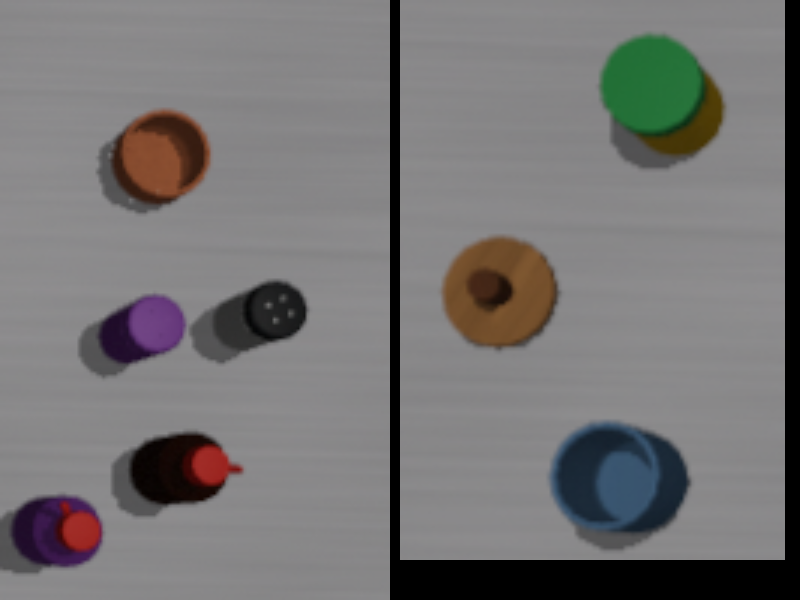

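The crop confirms the choices: brown bottle with red cap at crop (205,468), steel shaker with black top at (275,310), terracotta dish at (163,157), blue cup at (605,475), and lid knob at (490,287). Heights from both cameras agree within 2 mm of the text, with a bias of about +3. Coaster to plate measures 211 mm, against 210 given. I'll turn the tool so its axes lie along the world's (tool x = +y, tool y = +x) and go above the bottle.

```bash
python3 -m pendant '[[0,0,-0.18,0,0,0,1],[0,0,-0.36,0,0,0,1],[0,0,-0.54,0,0,0,1],[0,0,-0.72,0,0,0,1],[0,0,-0.9,0,0,0,1]]' && python3 -m pendant '[[0,0,-0.18,0,0,0,1],[0,0,-0.338,0,0,0,1],[0,0,-0.338,0,0,0,1]]' && python3 -m pendant '[[0,0,0,0.05,0.03,0,1],[0,0,0,0.1,0.06,0,1],[0,0,0,0.15,0.09,0,1],[0,0,0,0.2,0.12,0,1],[0,0,0,0.262,0.153,0,1]]' && python3 -m pendant '[[0,0,0,0,0,0,1],[0,0,0,0,0,0,1]]'
cat > look.py <<'E'
import sys
from h import *
def look(name):
    s=robot.observe();p,d=robot.grab_frame("wrist");cv2.imwrite(f"pics/{name}.png",p);np.save(f"pics/{name}.npy",d)
    print("t",s["time_s"],"tcp",s["ee_pos"],"rv",R.from_quat(s["tool_rot"]).as_matrix()[:,0].round(4),"grip",s["grip_width"],s["grip_force"])
    return p,cloud("wrist",d,s)
def near(P,xy,h,r=45,band=6):
    Q=P.reshape(-1,3);Q=Q[np.isfinite(Q).all(1)&(np.hypot(Q[:,0]-xy[0],Q[:,1]-xy[1])<r)]
    Q=Q[abs(Q[:,2]-h)<band]
    if len(Q)<10:return print(xy,"few",len(Q))
    t=Q[:,:2].astype(np.float32);(c,rr)=cv2.minEnclosingCircle(t)
    print(xy,"n",len(t),"z",np.percentile(Q[:,2],95),"circ",np.array(c),rr,"med",np.median(t,0))
E
python3 - <<'E'
from look import *
p,P=look("w1")
near(P,(357.5,-328.5),100);near(P,(465,-387),73)
E
```

```text
time_s: 0.78
ee_pos: [204.1, -590.5, 222.3]
tool_rot: [0.814, 0.581, 0.0, -0.0]
contact_force: [-0.8, 0.1, 0.5]
grip_width: 0.999
grip_force: 0.0
time_s: 1.15
ee_pos: [203.9, -590.6, 222.3]
tool_rot: [0.708, 0.707, 0.0, -0.0]
contact_force: [-0.7, -0.0, -0.3]
grip_width: 1.003
grip_force: 0.0
time_s: 1.78
ee_pos: [354.3, -334.0, 222.8]
tool_rot: [0.709, 0.705, 0.0, 0.0]
contact_force: [1.6, -0.4, -0.7]
grip_width: 0.999
grip_force: 0.0
time_s: 2.02
ee_pos: [353.3, -336.0, 222.8]
tool_rot: [0.708, 0.706, -0.0, 0.0]
contact_force: [-0.4, -0.1, 0.2]
grip_width: 0.997
grip_force: 0.0
t 2.025 tcp [ 353.3 -336.   222.8] rv [ 0.  1. -0.] grip 0.9972897993860315 0.0
(357.5, -328.5) n 858 z 100.40040067586737 circ [ 357.  -333.4] 17.016401290893555 med [ 356.8 -329.1]
(465, -387) n 1111 z 72.39209123816056 circ [ 464.5 -387.1] 20.325613021850586 med [ 467.  -382.4]
```

View pics/w1.png

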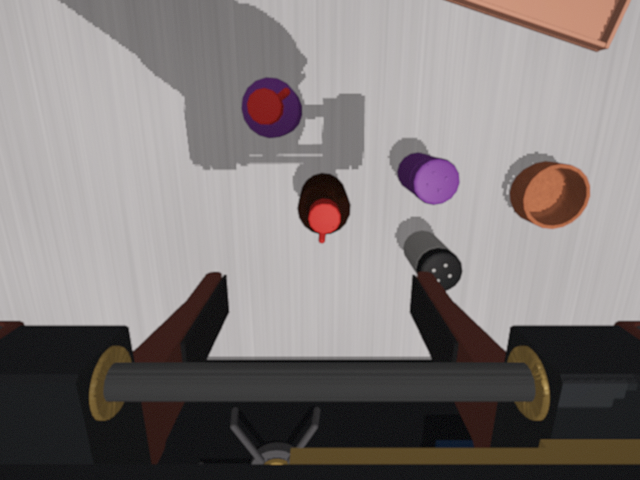

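The wrist view shows the brown bottle at (324,215), its purple twin at (270,107), the shaker at (440,270) and the dish at (550,195). The bottle axis comes out at (357,-329.4), with its top at z 100. I'll go down and grip at a grasp height of 50.

```bash
python3 -m pendant '[[0,0,0,0.0065,0.0035,0.03,1],[0,0,0,0.0065,0.0035,0.08,1],[0,0,0,0.0065,0.0035,0.13,1],[0,0,0,0.0065,0.0035,0.17,1],[0,0,0,0.0065,0.0035,0.192,1]]' 15 && python3 -m pendant '[[0,0,0,0,0,0,1],[0,0,0,0,0,0,0],[0,0,0,0,0,0,0],[0,0,0,0,0,0,0],[0,0,0,0,0,0,0]]' 15 && python3 -m pendant '[[0,0,0,0,0,0,0],[0,0,0,0,0,0,0],[0,0,0,0,0,0,0]]'
```

```text
time_s: 2.7
ee_pos: [355.1, -329.9, 28.2]
tool_rot: [0.709, 0.706, -0.0, -0.001]
contact_force: [-0.2, -0.4, -0.5]
grip_width: 1.0
grip_force: 0.0
time_s: 3.32
ee_pos: [357.2, -329.3, 31.2]
tool_rot: [0.707, 0.707, -0.0, 0.0]
contact_force: [0.7, -0.3, -0.2]
grip_width: 0.589
grip_force: 0.0
time_s: 3.7
ee_pos: [357.3, -329.3, 31.0]
tool_rot: [0.707, 0.707, -0.0, 0.0]
contact_force: [-0.6, 0.2, 5.6]
grip_width: 0.546
grip_force: 15.0
```

```bash
python3 -m pendant '[[0,0,0,0,0,-0.03,0],[0,0,0,0,0,-0.07,0],[0,0,0,0,0,-0.11,0],[0,0,0,0.02,0.01,-0.12,0],[0,0,0,0.05,0.02,-0.12,0]]' && python3 -m pendant '[[0,0,0,0.04,0.02,0,0],[0,0,0,0.08,0.04,0,0],[0,0,0,0.12,0.06,0,0],[0,0,0,0.16,0.08,0,0],[0,0,0,0.2,0.1,0,0]]' && python3 -m pendant '[[0,0,0,0.03,0.01,0,0],[0,0,0,0.06,0.02,0,0],[0,0,0,0.08,0.03,0,0],[0,0,0,0.093,0.034,0,0],[0,0,0,0.093,0.034,0,0]]' && python3 -m pendant '[[0,0,0,0,0,0,0],[0,0,0,0,0,0,0]]'
python3 - <<'E'
from look import *
p,P=look("w2")
near(P,(540.6,115.4),9,r=60,band=4);near(P,(511,14),224,r=40,band=8)
E
```

```text
time_s: 4.32
ee_pos: [377.2, -279.3, 151.3]
tool_rot: [0.708, 0.706, -0.0, 0.001]
contact_force: [0.4, -0.3, -2.6]
grip_width: 0.544
grip_force: 15.0
time_s: 4.95
ee_pos: [476.9, -77.8, 150.2]
tool_rot: [0.707, 0.707, -0.0, -0.0]
contact_force: [-0.1, 0.0, -2.4]
grip_width: 0.542
grip_force: 15.0
time_s: 5.58
ee_pos: [510.7, 14.6, 150.3]
tool_rot: [0.707, 0.708, -0.0, -0.0]
contact_force: [-0.5, -0.6, -1.9]
grip_width: 0.542
grip_force: 15.0
time_s: 5.82
ee_pos: [510.8, 12.8, 150.6]
tool_rot: [0.708, 0.707, -0.0, 0.0]
contact_force: [-0.9, 0.7, -2.6]
grip_width: 0.541
grip_force: 15.0
t 5.825 tcp [510.8  12.8 150.6] rv [ 0.  1. -0.] grip 0.5408686285759476 14.999561840049864
(540.6, 115.4) n 11413 z 9.621969366728228 circ [540.5 115.9] 59.372093200683594 med [539.5 118.3]
(511, 14) n 3463 z 230.28007594686176 circ [510.9  19.5] 31.63551139831543 med [510.2   8.5]
```

View pics/w2.png

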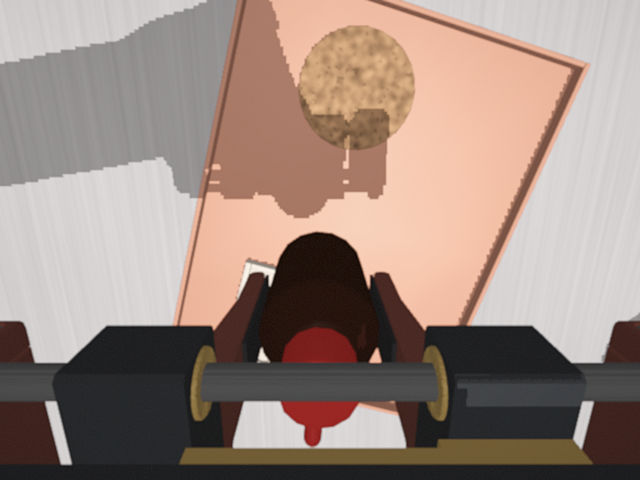

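The bottle is held upright, and the coaster appears at columns 299–415, rows 25–150, with its centre near (357,87). I'll check that centre from this second viewpoint.

Run:
```python
from look import *
s=dict(ee_pos=np.array([510.8,12.8,150.6]),tool_rot=R.from_matrix(np.array([[0,1,0],[1,0,0],[0,0,-1.]])).as_quat())
P=cloud("wrist",np.load("pics/w2.npy"),s)
print([P[v,u] for u,v in((357,87),(299,88),(415,86),(357,25),(357,149),(250,262),(540,180))])
```

```text
[array([540.2, 118.2,   9.3]), array([495.7, 117.7,   7.6]), array([585.9, 119.5,   3.2]), array([539. , 160.7,   8.8]), array([542.1,  71.5,   3.9]), array([450.9, -24.2,  11. ]), array([698.8,  45.4,  -1.6])]
```

Coaster centre is confirmed at (540.6,116). The tray midpoint holds, so I'll lower the bottle there.

```bash
python3 -m pendant '[[0,0,0,0.001,0,0.04,0],[0,0,0,0.001,0,0.08,0],[0,0,0,0.001,0,0.105,0],[0,0,0,0.001,0,0.112,0],[0,0,0,0.001,0,0.115,0]]' && python3 -m pendant '[[0,0,0,0,0,0,0],[0,0,0,0,0,0,0],[0,0,0,0,0,0,0.8],[0,0,0,0,0,0,0.8],[0,0,0,0,0,0,0.8]]' && python3 -m pendant '[[0,0,0,0,0,-0.04,0.8],[0,0,0,0,0,-0.09,0.8],[0,0,0,0,0,-0.13,0.8],[0,0,0,0,0,-0.17,1],[0,0,0,0,0,-0.19,1]]'
```

```text
time_s: 6.5
ee_pos: [511.4, 14.8, 35.9]
tool_rot: [0.707, 0.707, 0.0, 0.0]
contact_force: [-0.6, 0.3, -2.4]
grip_width: 0.543
grip_force: 15.0
time_s: 7.12
ee_pos: [511.2, 15.0, 35.9]
tool_rot: [0.707, 0.707, 0.0, 0.0]
contact_force: [0.4, 0.1, -0.2]
grip_width: 0.795
grip_force: 0.0
time_s: 7.75
ee_pos: [511.8, 15.2, 228.0]
tool_rot: [0.707, 0.707, 0.001, 0.001]
contact_force: [0.2, -0.4, -0.3]
grip_width: 0.979
grip_force: 0.0
```

```bash
python3 -m pendant '[[0,0,0,-0.05,-0.006,0,1],[0,0,0,-0.1,-0.012,0,1],[0,0,0,-0.15,-0.018,0,1],[0,0,0,-0.2,-0.024,0,1],[0,0,0,-0.25,-0.03,0,1]]' && python3 -m pendant '[[0,0,0,-0.05,-0.005,0,1],[0,0,0,-0.1,-0.011,0,1],[0,0,0,-0.14,-0.016,0,1],[0,0,0,-0.152,-0.0165,0,1],[0,0,0,-0.152,-0.0165,0,1]]' && python3 -m pendant '[[0,0,0,0,0,0,1],[0,0,0,0,0,0,1]]'
python3 - <<'E'
from look import *
p,P=look("w3")
near(P,(464.5,-387.1),72);near(P,(581.5,-325.6),36)
E
```

```text
time_s: 8.38
ee_pos: [480.6, -236.6, 225.9]
tool_rot: [0.707, 0.707, 0.0, 0.0]
contact_force: [-0.4, 0.3, -0.3]
grip_width: 1.002
grip_force: 0.0
time_s: 9.0
ee_pos: [464.6, -386.7, 225.3]
tool_rot: [0.707, 0.707, 0.0, -0.0]
contact_force: [-0.9, 0.2, -0.1]
grip_width: 1.001
grip_force: 0.0
time_s: 9.25
ee_pos: [465.2, -385.5, 226.0]
tool_rot: [0.706, 0.708, 0.0, 0.0]
contact_force: [0.2, 0.0, 0.9]
grip_width: 1.002
grip_force: 0.0
t 9.25 tcp [ 465.2 -385.5  226. ] rv [-0.  1.  0.] grip 1.001744177119555 0.0
(464.5, -387.1) n 1569 z 72.53675857772626 circ [ 464.9 -387.5] 20.531063079833984 med [ 464.7 -386. ]
(581.5, -325.6) n 1057 z 36.46392800461674 circ [ 580.7 -324.9] 32.007728576660156 med [ 583.  -323.2]
```

```bash
python3 -m pendant '[[0,0,0,-0.002,0,0.05,1],[0,0,0,-0.002,0,0.1,1],[0,0,0,-0.002,0,0.15,1],[0,0,0,-0.002,0,0.185,1],[0,0,0,-0.002,0,0.195,1]]' 12 && python3 -m pendant '[[0,0,0,0,0,0,1],[0,0,0,0,0,0,0],[0,0,0,0,0,0,0],[0,0,0,0,0,0,0],[0,0,0,0,0,0,0]]' && python3 -m pendant '[[0,0,0,0,0,0,0],[0,0,0,0,0,0,0],[0,0,0,0,0,0,0],[0,0,0,0,0,0,0]]' && python3 -m pendant '[[0,0,0,0,0,-0.03,0],[0,0,0,0,0,-0.07,0],[0,0,0,0,0,-0.11,0],[0,0,0,0.02,0.01,-0.12,0],[0,0,0,0.05,0.02,-0.12,0]]'  && python3 -m pendant '[[0,0,0,0.04,0.017,0,0],[0,0,0,0.08,0.034,0,0],[0,0,0,0.12,0.051,0,0],[0,0,0,0.16,0.068,0,0],[0,0,0,0.2,0.085,0,0]]' && python3 -m pendant '[[0,0,0,0.015,0.005,0,0],[0,0,0,0.022,0.008,0,0],[0,0,0,0.022,0.008,0,0],[0,0,0,0.022,0.008,0,0]]'
```

```text
time_s: 9.93
ee_pos: [463.7, -387.6, 28.7]
tool_rot: [0.707, 0.707, -0.0, -0.002]
contact_force: [-0.6, 0.2, 0.1]
grip_width: 1.006
grip_force: 0.0
time_s: 10.55
ee_pos: [464.6, -389.2, 31.0]
tool_rot: [0.707, 0.707, -0.0, 0.0]
contact_force: [1.1, -0.5, -0.4]
grip_width: 0.586
grip_force: 0.0
time_s: 11.05
ee_pos: [464.6, -389.1, 30.8]
tool_rot: [0.707, 0.707, -0.0, 0.0]
contact_force: [-0.4, -0.3, 1.5]
grip_width: 0.465
grip_force: 12.0
time_s: 11.68
ee_pos: [485.0, -338.1, 150.6]
tool_rot: [0.708, 0.707, 0.0, 0.0]
contact_force: [0.3, 0.7, -1.1]
grip_width: 0.463
grip_force: 12.0
time_s: 12.3
ee_pos: [569.2, -135.9, 149.1]
tool_rot: [0.707, 0.708, -0.0, -0.001]
contact_force: [1.2, -0.5, -1.3]
grip_width: 0.464
grip_force: 12.0
time_s: 12.8
ee_pos: [577.0, -118.7, 150.4]
tool_rot: [0.708, 0.706, -0.0, 0.0]
contact_force: [-1.0, -0.4, -1.3]
grip_width: 0.465
grip_force: 12.0
```

```bash
python3 -m pendant '[[0,0,0,0.0015,0.0005,0.04,0],[0,0,0,0.0015,0.0005,0.08,0],[0,0,0,0.0015,0.0005,0.105,0],[0,0,0,0.0015,0.0005,0.112,0],[0,0,0,0.0015,0.0005,0.115,0]]' && python3 -m pendant '[[0,0,0,0,0,0,0],[0,0,0,0,0,0,0],[0,0,0,0,0,0,0.7],[0,0,0,0,0,0,0.7],[0,0,0,0,0,0,0.7]]' && python3 -m pendant '[[0,0,0,0,0,-0.04,0.7],[0,0,0,0,0,-0.09,0.7],[0,0,0,0,0,-0.13,0.8],[0,0,0,-0.04,0,-0.15,1],[0,0,0,-0.08,0,-0.15,1]]' && python3 -m pendant '[[0,0,0,-0.05,0,0,1],[0,0,0,-0.1,0.002,0,1],[0,0,0,-0.128,0.003,0,1],[0,0,0,-0.128,0.003,0,1],[0,0,0,-0.128,0.003,0,1]]'
python3 - <<'E'
from look import *
p,P=look("w4")
near(P,(581,-325.5),36)
p,d=robot.grab_frame("top");cv2.imwrite("pics/top1.png",p);P=cloud("top",d)
near(P,(511.2,14),100);near(P,(577.7,-115.5),72)
E
```

```text
time_s: 13.42
ee_pos: [578.2, -116.3, 36.0]
tool_rot: [0.707, 0.707, 0.0, 0.0]
contact_force: [0.0, -0.4, -1.6]
grip_width: 0.461
grip_force: 12.0
time_s: 14.05
ee_pos: [578.2, -115.6, 35.9]
tool_rot: [0.707, 0.707, 0.0, 0.0]
contact_force: [0.2, 0.4, -0.6]
grip_width: 0.697
grip_force: 0.0
time_s: 14.68
ee_pos: [579.3, -196.3, 188.2]
tool_rot: [0.707, 0.708, 0.001, 0.002]
contact_force: [0.2, -0.0, -0.3]
grip_width: 0.984
grip_force: 0.0
time_s: 15.3
ee_pos: [581.2, -322.1, 185.5]
tool_rot: [0.707, 0.707, 0.0, -0.0]
contact_force: [-0.1, 0.7, -0.5]
grip_width: 0.999
grip_force: 0.0
t 15.3 tcp [ 581.2 -322.1  185.5] rv [-0.  1.  0.] grip 0.9994385667154193 0.0
(581, -325.5) n 1087 z 36.43871751378268 circ [ 580.9 -324.6] 31.893571853637695 med [ 580.6 -325.1]
(511.2, 14) n 129 z 105.70208931666033 circ [511.9   9.1] 16.980995178222656 med [511.1  12.2]
(577.7, -115.5) n 239 z 77.70116425317849 circ [ 580.  -115.4] 20.56897735595703 med [ 577.6 -114.9]
```

View pics/top1.png

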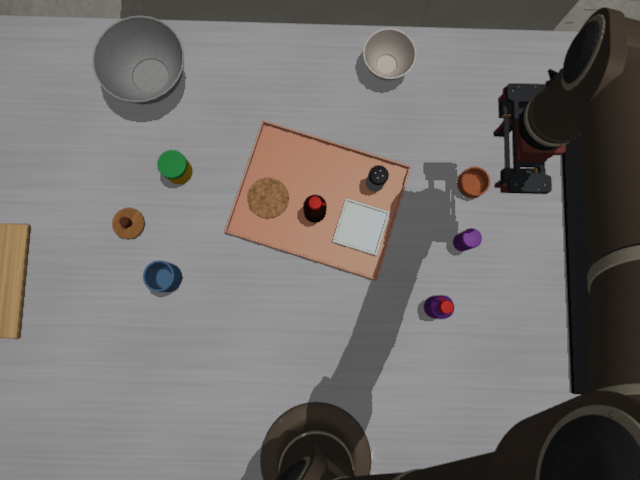

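The bottle stands at (315,207) and the shaker at (378,177), both upright and on target. The dish at (473,182) is next, under the gripper.

```bash
python3 -m pendant '[[0,0,0,-0.0025,0,0.05,1],[0,0,0,-0.0025,0,0.1,1],[0,0,0,-0.0025,0,0.14,1],[0,0,0,-0.0025,0,0.165,1],[0,0,0,-0.0025,0,0.177,1]]' 12 && python3 -m pendant '[[0,0,0,0,0,0,1],[0,0,0,0,0,0,0],[0,0,0,0,0,0,0],[0,0,0,0,0,0,0],[0,0,0,0,0,0,0]]' && python3 -m pendant '[[0,0,0,0,0,-0.03,0],[0,0,0,0,0,-0.07,0],[0,0,0,0,0,-0.1,0],[0,0,0,0.03,-0.015,-0.1,0],[0,0,0,0.06,-0.03,-0.1,0]]' && python3 -m pendant '[[0,0,0,0.04,-0.017,0,0],[0,0,0,0.08,-0.034,0,0],[0,0,0,0.12,-0.051,0,0],[0,0,0,0.155,-0.065,0,0],[0,0,0,0.175,-0.069,0,0]]' && python3 -m pendant '[[0,0,0,0,0,0,0],[0,0,0,0,0,0,0],[0,0,0,0,0,0,0]]'
python3 - <<'E'
from look import *
p,P=look("w5")
near(P,(482,-88),144,r=50,band=10)
E
```

```text
time_s: 16.02
ee_pos: [580.8, -324.4, 7.4]
tool_rot: [0.706, 0.708, -0.0, -0.001]
contact_force: [0.5, -0.5, 0.1]
grip_width: 1.001
grip_force: 0.0
time_s: 16.65
ee_pos: [581.5, -326.4, 9.7]
tool_rot: [0.707, 0.707, 0.0, 0.001]
contact_force: [-1.0, 0.1, 5.3]
grip_width: 0.737
grip_force: 12.0
time_s: 17.27
ee_pos: [550.5, -265.5, 108.8]
tool_rot: [0.707, 0.707, 0.0, 0.0]
contact_force: [0.3, 1.2, -1.2]
grip_width: 0.735
grip_force: 12.0
time_s: 17.9
ee_pos: [480.9, -89.3, 108.7]
tool_rot: [0.706, 0.708, -0.0, -0.0]
contact_force: [0.6, -0.4, -0.9]
grip_width: 0.741
grip_force: 12.0
time_s: 18.27
ee_pos: [482.2, -92.2, 108.5]
tool_rot: [0.708, 0.707, -0.0, 0.0]
contact_force: [0.3, -0.0, -1.5]
grip_width: 0.736
grip_force: 12.0
t 18.275 tcp [482.2 -92.2 108.5] rv [ 0.  1. -0.] grip 0.7363525407458256 11.99985404529798
(482, -88) n 4403 z 152.5093828298146 circ [482.3 -80.5] 43.962867736816406 med [480.7 -80.8]
```

View pics/w5.png

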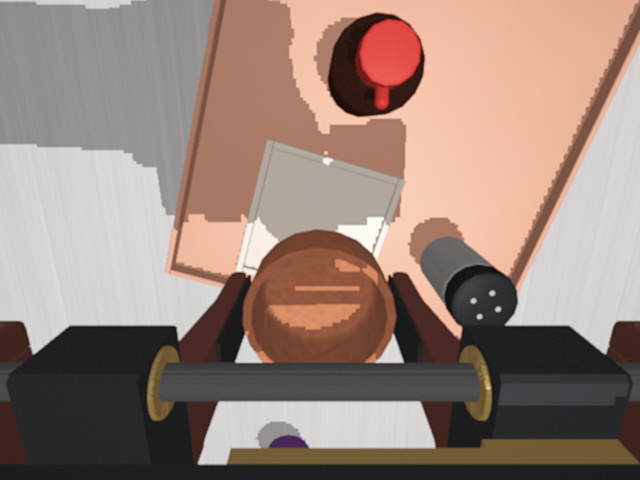

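The dish is held level above the plate, whose left corners show at (268,142) and (403,182). The bottle and shaker are clear of the gripper. I'll lower it.

```bash
python3 -m pendant '[[0,0,0,0.003,0,0.03,0],[0,0,0,0.003,0,0.06,0],[0,0,0,0.003,0,0.08,0],[0,0,0,0.003,0,0.087,0],[0,0,0,0.003,0,0.0893,0]]' && python3 -m pendant '[[0,0,0,0,0,0,0],[0,0,0,0,0,0,0],[0,0,0,0,0,0,0.9],[0,0,0,0,0,0,0.9],[0,0,0,0,0,0,0.9]]' && python3 -m pendant '[[0,0,0,0,0,-0.04,0.9],[0,0,0,0,0,-0.09,0.9],[0,0,0,0,0,-0.14,0.9],[0,0,0,0,0,-0.19,1],[0,0,0,0,0,-0.2,1]]' && python3 -m pendant '[[0,0,0,0.05,-0.014,0,1],[0,0,0,0.1,-0.028,0,1],[0,0,0,0.15,-0.042,0,1],[0,0,0,0.2,-0.056,0,1],[0,0,0,0.25,-0.07,0,1]]' && python3 -m pendant '[[0,0,0,0.05,-0.016,0,1],[0,0,0,0.1,-0.032,0,1],[0,0,0,0.14,-0.045,0,1],[0,0,0,0.16,-0.049,0,1],[0,0,0,0.16,-0.049,0,1]]' && python3 -m pendant '[[0,0,0,0,0,0,1],[0,0,0,0,0,0,1]]'
python3 - <<'E'
from look import *
p,P=look("w6")
near(P,(363.2,320.3),75);near(P,(477,410),37)
p,d=robot.grab_frame("top");cv2.imwrite("pics/top2.png",p);P=cloud("top",d)
near(P,(482,-88),45)
E
```

```text
time_s: 18.95
ee_pos: [482.2, -88.3, 19.3]
tool_rot: [0.707, 0.707, -0.0, -0.0]
contact_force: [-0.2, -0.2, -1.2]
grip_width: 0.74
grip_force: 12.0
time_s: 19.58
ee_pos: [482.2, -88.1, 19.5]
tool_rot: [0.707, 0.707, 0.0, 0.0]
contact_force: [0.0, 0.1, -0.3]
grip_width: 0.897
grip_force: 0.0
time_s: 20.2
ee_pos: [483.6, -88.1, 222.7]
tool_rot: [0.707, 0.707, 0.001, 0.002]
contact_force: [-0.1, 0.6, -0.1]
grip_width: 0.994
grip_force: 0.0
time_s: 20.82
ee_pos: [411.0, 163.1, 218.6]
tool_rot: [0.707, 0.707, -0.0, -0.0]
contact_force: [0.2, -0.4, -0.9]
grip_width: 1.003
grip_force: 0.0
time_s: 21.45
ee_pos: [361.9, 322.9, 218.4]
tool_rot: [0.706, 0.708, -0.001, -0.001]
contact_force: [-0.1, -0.9, 0.8]
grip_width: 0.997
grip_force: 0.0
time_s: 21.7
ee_pos: [363.6, 320.6, 219.1]
tool_rot: [0.708, 0.706, -0.0, 0.0]
contact_force: [-0.5, -1.0, 0.2]
grip_width: 0.998
grip_force: 0.0
t 21.7 tcp [363.6 320.6 219.1] rv [ 0.  1. -0.] grip 0.9981267964747348 0.0
(363.2, 320.3) n 1105 z 75.42123163694089 circ [362.1 321.5] 31.0454158782959 med [362.3 320.8]
(477, 410) n 435 z 37.78664280596833 circ [475.8 411.7] 9.95988655090332 med [475.3 411.9]
(482, -88) n 197 z 48.79080213203385 circ [483.5 -87.9] 31.90842628479004 med [484.2 -88.9]
```

```bash
python3 -m pendant '[[0,0,0,0.0005,-0.001,0.05,1],[0,0,0,0.0005,-0.001,0.1,1],[0,0,0,0.0005,-0.001,0.15,1],[0,0,0,0.0005,-0.001,0.18,1],[0,0,0,0.0005,-0.001,0.193,1]]' 15 && python3 -m pendant '[[0,0,0,0,0,0,1],[0,0,0,0,0,0,0],[0,0,0,0,0,0,0],[0,0,0,0,0,0,0],[0,0,0,0,0,0,0]]' && python3 -m pendant '[[0,0,0,0,0,0,0],[0,0,0,0,0,-0.03,0],[0,0,0,0,0,-0.07,0],[0,0,0,0,0,-0.1,0],[0,0,0,-0.02,0.02,-0.1,0]]' && python3 -m pendant '[[0,0,0,-0.034,0.03,0,0],[0,0,0,-0.068,0.06,0,0],[0,0,0,-0.102,0.09,0,0],[0,0,0,-0.136,0.12,0,0],[0,0,0,-0.165,0.145,0,0]]' && python3 -m pendant '[[0,0,0,-0.015,0.01,0,0],[0,0,0,-0.02,0.013,0,0],[0,0,0,-0.02,0.013,0,0],[0,0,0,-0.02,0.013,0,0]]'
python3 - <<'E'
from look import *
p,P=look("w7")
near(P,(540,116),175,r=45,band=6)
p,d=robot.grab_frame("top");cv2.imwrite("pics/top3.png",p[60:380,60:560])
E
```

```text
time_s: 22.42
ee_pos: [361.7, 321.5, 24.9]
tool_rot: [0.707, 0.707, -0.001, -0.0]
contact_force: [-0.3, -1.0, 0.3]
grip_width: 1.0
grip_force: 0.0
time_s: 23.05
ee_pos: [362.5, 322.7, 27.0]
tool_rot: [0.707, 0.707, 0.001, 0.0]
contact_force: [-0.1, -1.5, 6.1]
grip_width: 0.686
grip_force: 15.0
time_s: 23.68
ee_pos: [382.0, 304.7, 128.8]
tool_rot: [0.706, 0.708, 0.002, 0.0]
contact_force: [1.5, -0.1, -1.9]
grip_width: 0.689
grip_force: 15.0
time_s: 24.3
ee_pos: [527.9, 135.6, 126.2]
tool_rot: [0.707, 0.707, -0.0, 0.0]
contact_force: [0.4, 0.0, -1.7]
grip_width: 0.687
grip_force: 15.0
time_s: 24.8
ee_pos: [539.2, 119.0, 126.5]
tool_rot: [0.706, 0.708, 0.0, -0.0]
contact_force: [0.4, 0.8, -1.9]
grip_width: 0.689
grip_force: 15.0
t 24.8 tcp [539.2 119.  126.5] rv [-0.  1.  0.] grip 0.6892842211211032 14.96629616478458
(540, 116) n 7021 z 178.95624181099035 circ [540. 129.] 42.551292419433594 med [539.3 130.7]
```

View pics/w7.png

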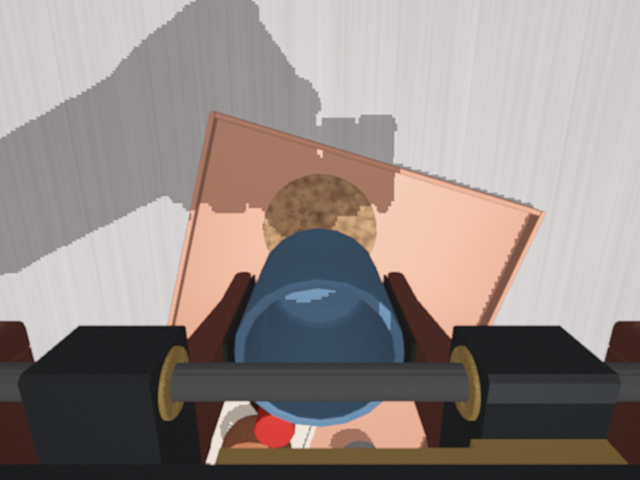

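The cup is held level over the coaster, whose far part shows at about (320,200). I'll lower it.

```bash
python3 -m pendant '[[0,0,0,-0.0015,0.001,0.03,0],[0,0,0,-0.0015,0.001,0.06,0],[0,0,0,-0.0015,0.001,0.08,0],[0,0,0,-0.0015,0.001,0.088,0],[0,0,0,-0.0015,0.001,0.0907,0]]' && python3 -m pendant '[[0,0,0,0,0,0,0],[0,0,0,0,0,0,0],[0,0,0,0,0,0,0.85],[0,0,0,0,0,0,0.85],[0,0,0,0,0,0,0.85]]' && python3 -m pendant '[[0,0,0,0,0,-0.04,0.85],[0,0,0,0,0,-0.09,0.85],[0,0,0,0,0,-0.14,0.85],[0,0,0,0.04,0,-0.18,0.8],[0,0,0,0.09,-0.02,-0.18,0.6]]' && python3 -m pendant '[[0,0,0,0.05,-0.012,0,0.6],[0,0,0,0.1,-0.024,0,0.6],[0,0,0,0.15,-0.036,0,0.6],[0,0,0,0.19,-0.042,0,0.6],[0,0,0,0.204,-0.043,0,0.6]]' && python3 -m pendant '[[0,0,0,0,0,0,0.6],[0,0,0,0,0,0,0.6],[0,0,0,0,0,0,0.6]]'
python3 - <<'E'
from look import *
p,P=look("w8")
near(P,(476,411),37,r=30,band=4);near(P,(476,411),13,r=60,band=3)
p,d=robot.grab_frame("top");cv2.imwrite("pics/top4.png",p);P=cloud("top",d)
near(P,(540,116),85)
p,d=robot.grab_frame("side");P=cloud("side",d);near(P,(540,116),85)
E
```

```text
time_s: 25.52
ee_pos: [540.8, 116.3, 36.0]
tool_rot: [0.707, 0.707, -0.0, -0.0]
contact_force: [-7.3, -1.9, 16.4]
grip_width: 0.688
grip_force: 15.0
time_s: 26.15
ee_pos: [541.2, 115.9, 35.8]
tool_rot: [0.707, 0.707, 0.0, 0.0]
contact_force: [-0.5, -0.0, 0.1]
grip_width: 0.851
grip_force: 0.0
time_s: 26.78
ee_pos: [523.6, 206.6, 219.1]
tool_rot: [0.709, 0.706, 0.003, 0.002]
contact_force: [-0.3, 0.5, -1.1]
grip_width: 0.724
grip_force: 0.0
time_s: 27.4
ee_pos: [476.4, 412.7, 215.6]
tool_rot: [0.706, 0.708, 0.0, -0.001]
contact_force: [0.1, -0.4, 0.5]
grip_width: 0.603
grip_force: 0.0
time_s: 27.78
ee_pos: [479.0, 408.3, 215.7]
tool_rot: [0.708, 0.706, -0.0, 0.0]
contact_force: [0.5, 0.5, -0.5]
grip_width: 0.6
grip_force: 0.0
t 27.775 tcp [479.  408.3 215.7] rv [ 0.  1. -0.] grip 0.5999913780691213 0.0
(476, 411) n 338 z 37.6291561812259 circ [476.2 412.1] 9.930633544921875 med [476.5 412.2]
(476, 411) n 3064 z 13.655259017694657 circ [476. 412.] 33.882408142089844 med [476.2 415. ]
(540, 116) n 208 z 86.64792788223372 circ [542.7 112.6] 30.97252655029297 med [543.7 113.1]
(540, 116) n 218 z 86.61527210609502 circ [541.8 113.8] 32.37610626220703 med [541.6 116.5]
```

View pics/w8.png

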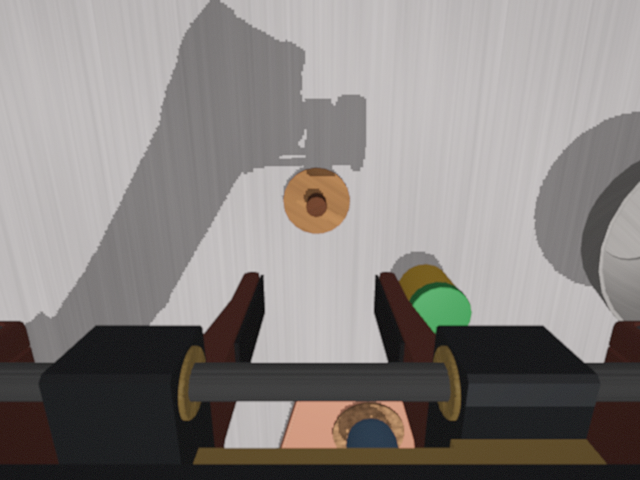

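The lid shows at (316,200) with the knob at (316,205), measured at (476,412) with its top at z 37 and disc at z 13. The jar at (440,305) is clear. The cup measures about (542,113.5) on the coaster. I'll approach gently so the tips stop at z 16, above the disc.

```bash
python3 -m pendant '[[0,0,0,0.0035,-0.003,0.05,0.6],[0,0,0,0.0035,-0.003,0.1,0.6],[0,0,0,0.0035,-0.003,0.15,0.6],[0,0,0,0.0035,-0.003,0.18,0.6],[0,0,0,0.0035,-0.003,0.19,0.6]]' 10 && python3 -m pendant '[[0,0,0,0,0,0.003,0.6],[0,0,0,0,0,0.006,0.6],[0,0,0,0,0,0.0093,0.6],[0,0,0,0,0,0.0093,0.6],[0,0,0,0,0,0.0093,0]]' && python3 -m pendant '[[0,0,0,0,0,0,0],[0,0,0,0,0,0,0],[0,0,0,0,0,0,0],[0,0,0,0,0,0,0],[0,0,0,0,0,0,0]]'
```

```text
time_s: 28.55
ee_pos: [474.4, 412.3, 23.8]
tool_rot: [0.707, 0.707, -0.001, -0.0]
contact_force: [0.5, -0.3, 0.0]
grip_width: 0.603
grip_force: 0.0
time_s: 29.18
ee_pos: [475.2, 413.6, 16.7]
tool_rot: [0.707, 0.707, 0.0, 0.0]
contact_force: [-0.3, -0.7, -0.5]
grip_width: 0.527
grip_force: 0.0
time_s: 29.8
ee_pos: [475.1, 413.5, 16.4]
tool_rot: [0.707, 0.707, 0.0, 0.0]
contact_force: [0.2, -0.3, -0.5]
grip_width: 0.228
grip_force: 10.0
```

```bash
python3 -m pendant '[[0,0,0,0,0,-0.03,0],[0,0,0,0,0,-0.07,0],[0,0,0,0,0,-0.11,0],[0,0,0,-0.01,0,-0.14,0],[0,0,0,-0.04,0.005,-0.15,0]]' && python3 -m pendant '[[0,0,0,-0.045,0.011,0,0],[0,0,0,-0.09,0.022,0,0],[0,0,0,-0.135,0.033,0,0],[0,0,0,-0.18,0.044,0,0],[0,0,0,-0.22,0.054,0,0]]' && python3 -m pendant '[[0,0,0,-0.025,0.005,0,0],[0,0,0,-0.038,0.008,0,0],[0,0,0,-0.038,0.008,0,0],[0,0,0,-0.038,0.008,0,0],[0,0,0,-0.038,0.008,0,0]]'
python3 - <<'E'
from look import *
p,P=look("w9")
near(P,(542,113.5),163,r=50,band=5);near(P,(542,113.5),84,r=45,band=4)
E
```

```text
time_s: 30.42
ee_pos: [479.6, 375.5, 168.6]
tool_rot: [0.706, 0.708, 0.002, -0.0]
contact_force: [0.4, 0.4, -1.2]
grip_width: 0.221
grip_force: 10.0
time_s: 31.05
ee_pos: [534.2, 151.5, 166.3]
tool_rot: [0.707, 0.707, -0.0, 0.0]
contact_force: [0.7, 0.4, -0.9]
grip_width: 0.226
grip_force: 10.0
time_s: 31.68
ee_pos: [541.7, 116.9, 166.4]
tool_rot: [0.706, 0.708, 0.0, -0.0]
contact_force: [-0.1, 1.3, -1.2]
grip_width: 0.226
grip_force: 10.0
t 31.675 tcp [541.7 116.9 166.4] rv [-0.  1.  0.] grip 0.22563772498873308 10.000002980232239
(542, 113.5) n 7563 z 163.7017219507914 circ [541.6 115.3] 34.12699890136719 med [542.  129.7]
(542, 113.5) n 706 z 84.31171272708268 circ [541.7 118.9] 30.320873260498047 med [541.9 137.7]
```

View pics/w9.png

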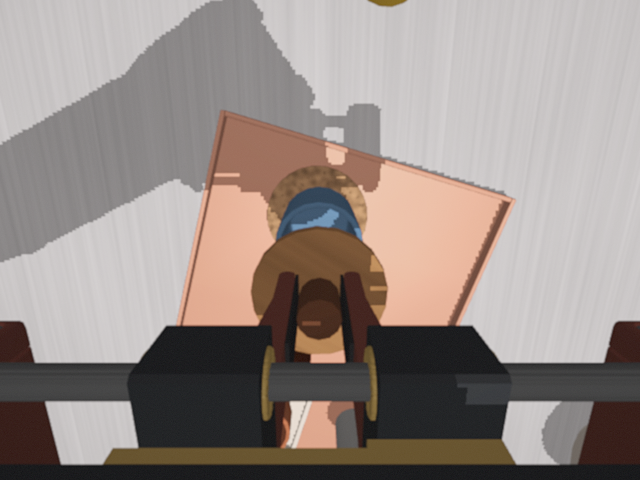

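The lid is held level over the cup, and the cup's far rim is visible at about (318,190). I'll take the cup axis from that rim arc.

Run:
```python
from look import *
s=dict(ee_pos=np.array([541.7,116.9,166.4]),tool_rot=R.from_matrix(np.array([[0,1,0],[1,0,0],[0,0,-1.]])).as_quat())
P=cloud("wrist",np.load("pics/w9.npy"),s).reshape(-1,3)
Q=P[np.isfinite(P).all(1)];Q=Q[(np.hypot(Q[:,0]-542,Q[:,1]-114)<40)&(abs(Q[:,2]-83.5)<2.5)][:,:2]
from scipy.optimize import least_squares
f=least_squares(lambda c:np.hypot(*(Q-c).T)-29,(542,114),loss="soft_l1");print(len(Q),f.x,np.std(f.fun),Q[:,1].max())
p,d=robot.grab_frame("top");P=cloud("top",d);near(P,(542,-0+14),100);near(P,(578,-115),72)
```

```text
682 [541.5 114.7] 1.1587818530021543 145.67710547706292
(542, 14) few 0
(578, -115) n 252 z 77.79776516603755 circ [ 579.  -115.7] 20.50189971923828 med [ 577.6 -113.4]
```

Cup (541.5,114.7) and lid (541.6,115.3) are aligned. I'll lower by 72 mm, with slow last steps, and release.

```bash
python3 -m pendant '[[0,0,0,-0.0005,0,0.03,0],[0,0,0,-0.0005,0,0.05,0],[0,0,0,-0.0005,0,0.06,0],[0,0,0,-0.0005,0,0.065,0],[0,0,0,-0.0005,0,0.068,0]]' && python3 -m pendant '[[0,0,0,0,0,0.002,0],[0,0,0,0,0,0.0037,0],[0,0,0,0,0,0.0037,0],[0,0,0,0,0,0.0037,0.5],[0,0,0,0,0,0.0037,0.5]]' && python3 -m pendant '[[0,0,0,0,0,0,0.5],[0,0,0,0,0,-0.02,0.5],[0,0,0,0,0,-0.06,0.5],[0,0,0,0,0,-0.11,0.5],[0,0,0,0.05,0,-0.13,0.5]]' && python3 -m pendant '[[0,0,0,0.05,-0.03,0,0.5],[0,0,0,0.1,-0.06,0,0.5],[0,0,0,0.15,-0.09,0,0.5],[0,0,0,0.2,-0.12,0,0.5],[0,0,0,0.2,-0.12,0,0.5]]'
python3 - <<'E'
from look import *
o={}
for n in("top","side"):
    p,d=robot.grab_frame(n);P=cloud(n,d);print(n)
    for xy,h in(((541.5,114.7),116),((541.5,114.7),91),((511.2,13.9),103),((482,-88),46),((578,-115.5),76),((594,311),66)):near(P,xy,h,band=5)
    o[n]=p
a=cv2.resize(o["top"][100:320,100:440],(400,259));b=cv2.resize(o["side"][130:380,170:420],(400,400))
c=np.zeros((400,800,3),np.uint8);c[:259,:400]=a;c[:,400:]=b;cv2.imwrite("pics/fin.png",c)
E
```

```text
time_s: 32.4
ee_pos: [542.3, 115.2, 98.5]
tool_rot: [0.707, 0.707, 0.0, 0.0]
contact_force: [-0.6, -0.3, -0.5]
grip_width: 0.227
grip_force: 10.0
time_s: 33.02
ee_pos: [542.1, 115.0, 94.8]
tool_rot: [0.707, 0.707, 0.0, 0.0]
contact_force: [-0.1, 0.1, 0.9]
grip_width: 0.41
grip_force: 0.0
time_s: 33.65
ee_pos: [544.3, 161.9, 228.8]
tool_rot: [0.71, 0.704, 0.001, 0.002]
contact_force: [1.0, 0.8, -0.8]
grip_width: 0.5
grip_force: 0.0
time_s: 34.28
ee_pos: [418.0, 370.0, 226.7]
tool_rot: [0.704, 0.71, 0.001, -0.001]
contact_force: [-0.8, 0.2, -0.6]
grip_width: 0.498
grip_force: 0.0
top
(541.5, 114.7) n 80 z 118.04194656463093 circ [543.  111.4] 9.950552940368652 med [542.8 111.1]
(541.5, 114.7) n 788 z 94.25327465536378 circ [543.1 111.9] 34.10246276855469 med [541.1 111.1]
(511.2, 13.9) n 144 z 107.1740193672628 circ [511.8   9.1] 16.929014205932617 med [511.8  12.1]
(482, -88) n 186 z 48.383604517955376 circ [483.7 -88.2] 32.00670623779297 med [484.  -88.6]
(578, -115.5) n 299 z 79.54130523698474 circ [ 580.1 -115.7] 20.5001163482666 med [ 579.2 -115.2]
(594, 311) n 623 z 67.2754331023423 circ [595.2 310. ] 30.026304244995117 med [594.4 309.7]
side
(541.5, 114.7) n 70 z 117.794387652985 circ [543.2 113.4] 10.582422256469727 med [541.2 114.5]
(541.5, 114.7) n 566 z 94.04857172277397 circ [543.5 113. ] 35.354042053222656 med [536.5 120.2]
(511.2, 13.9) n 106 z 106.16403975089659 circ [511.   10.7] 17.113414764404297 med [509.5  15.5]
(482, -88) n 156 z 47.76396707925639 circ [482.3 -88.2] 33.57398223876953 med [483.1 -84.1]
(578, -115.5) n 171 z 79.25371888133787 circ [ 578.9 -114.6] 22.065349578857422 med [ 578. -112.]
(594, 311) n 558 z 66.94375749670712 circ [594.5 311.3] 30.582735061645508 med [596.3 315.5]
```

View pics/fin.png

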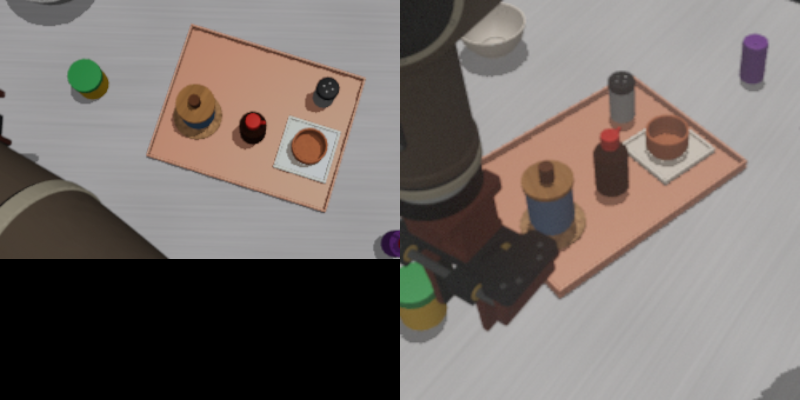

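The final views show the lidded cup on the coaster (side crop (548,200)), the bottle midway (611,165), the dish centred on the plate (667,138), the shaker behind the plate (621,98) and the jar unmoved. The knob top at z 115 (bias removed) means the lid is fully down. I'll hand it in.

```bash
python3 -m pendant '[[0,0,0,0,0,0,0.5],[0,0,0,0,0,0,0.5],[0,0,0,0,0,0,0.5],[0,0,0,0,0,0,0.5]]' && python3 -c "
from station import robot
print(robot.finish_job())"
```

```text
time_s: 34.88
ee_pos: [422.3, 364.6, 224.6]
tool_rot: [0.707, 0.707, -0.0, 0.0]
contact_force: [0.3, 0.7, -0.5]
grip_width: 0.497
grip_force: 0.0
the job is handed in; nothing more can be done
None
```

The tray is laid and the job handed in at about 35 s: my last measurements put cup, lid, dish, bottle and shaker within tolerance and the yellow jar unmoved, but the hand-in returned no verdict.

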